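Put the paint bottles away in reverse order

TASK

Move the four paint bottles from the row in the steel tray into the four bays of the blue caddy, one to a bay and in reverse order: the bottle that stood nearest the robot in the tray goes into the bay farthest from the robot, the next into the next bay, and so on, until the one that stood farthest is in the nearest bay. Never tip a bottle over, and leave every bottle let go, upright and flat on the floor of its bay.

Things in the scene. Friction and masses are not known exactly. Their poses are not given: they have to be found in the camera images.
- tray: Fixed steel tray holding the bottles at the start, left or right of the caddy: 290 mm long (x) by 78 wide (y), rim 10 mm high, floor 3 mm thick. Origin at the centre of its underside; x runs along the row, away from the robot (within 0.2 rad of world x), z up. Four places at x = -102 (nearest the robot), -34, 34, 102 mm, y = 0; which bottle stands where varies.
- caddy: Fixed blue plastic caddy, empty: 277 mm long (x) by 73 wide (y), walls 18 mm high and 5 thick, floor 4 mm thick. Three cross walls make four bays, 63 by 63 mm inside, centred at x = -102 (nearest the robot), -34, 34, 102 mm, y = 0. Origin at the centre of its underside; x runs along the bays, away from the robot (within 0.2 rad of world x), z up.
- bottle_dropper: Loose white plastic bottle, round, 40 mm diameter, body 54 mm high, with a grey collar and a thin pointed white nozzle; 84 mm high in all. Origin at the centre of its underside, z up. Starts within 4 mm of its pad's centre, turned any way. Mass about 60 g. Grip it from above across the row, 30 to 48 mm above its underside, where the body is 40 mm wide.
- bottle_dome: Loose white plastic bottle, round, 42 mm diameter, body 50 mm high, with a broad rounded white dome cap of 34 mm diameter; 78 mm high in all. Origin at the centre of its underside, z up. Starts within 4 mm of its pad's centre, turned any way. Mass about 70 g. Grip it from above across the row, 30 to 48 mm above its underside, where the body is 42 mm wide.
- bottle_jar: Loose white plastic bottle, a squat round jar, 42 mm diameter, with a flat grey screw lid of 44 mm diameter over its top 12 mm; 60 mm high, the lowest of the four. Origin at the centre of its underside, z up. Starts within 4 mm of its pad's centre, turned any way. Mass about 80 g. Grip it from above across the row, 30 to 48 mm above its underside, where the body is 42 (44 at the lid) mm wide.
- bottle_square: Loose white plastic bottle, with a square body 38 by 38 mm and 54 mm high, and a small round grey cap of 24 mm diameter; 74 mm high in all. Origin at the centre of its underside, z up. Starts within 4 mm of its pad's centre, its sides within 0.1 rad of the tray's. Mass about 70 g. Grip it from above across the row, 30 to 48 mm above its underside, where the body is 38 mm wide.
- pad_dropper: Fixed black rubber pad, round, 58 mm diameter, 3 mm thick, on the tray's floor (its top 6 mm above the table). The pointed-nozzle bottle stands on it at the start, so it marks that bottle's place in the row after the bottle has gone. Origin at the centre of its underside; axes parallel to the tray's.
- pad_dome: Fixed black rubber pad, square, 54 by 54 mm, 3 mm thick, on the tray's floor (its top 6 mm above the table). The dome-capped bottle stands on it at the start, so it marks that bottle's place in the row after the bottle has gone. Origin at the centre of its underside; axes parallel to the tray's.
- pad_jar: Fixed black rubber pad, oblong, 62 mm along the row by 50 mm across it, 3 mm thick, on the tray's floor (its top 6 mm above the table). The squat jar stands on it at the start, so it marks that bottle's place in the row after the bottle has gone. Origin at the centre of its underside; axes parallel to the tray's.
- pad_square: Fixed black rubber pad, oblong, 50 mm along the row by 64 mm across it, 3 mm thick, on the tray's floor (its top 6 mm above the table). The square bottle stands on it at the start, so it marks that bottle's place in the row after the bottle has gone. Origin at the centre of its underside; axes parallel to the tray's.
Mind the look-alikes: they are no part of the job. What is shaped like the bottle_jar but green is not meant.

How it is judged:
By the outcome, as a careful person would: the job done as asked, in the order asked, and still so for the second after the job is handed in, with the robot touching nothing.
It also fails if it takes over 96 s, if anything falls off the work surface, if the arm or the gripper's body presses on something with over 40 N, if the wrist force passes 120 N, or if a joint passes its speed limit or range.

ROBOT

A 6-joint arm with a two-finger parallel gripper is mounted at the origin on the work surface. World frame = base frame: x ahead of the robot, y to its left, z up, the work surface at z = 0. Lengths are in m, angles in rad, forces in N, time in s.
With the tool pointing down it reaches from about 0.425 to 0.95 m from the base axis. Payload 3.5 kg.
Tool frame: the origin (TCP) lies between the finger pads; the fingertips stand 19 mm ahead of it and the grasp point (between the pads) is the TCP; z points along the fingers, y is the line along which they close (so a half turn about z gives the same grasp; the last joint's range is limited). The gripper opens to 85 mm and grips with 20 to 120 N. Pads are 22 mm wide; open, the fingers measure 114 mm over their backs; the gripper's body (76 mm by 85 mm) begins 54 mm behind the grasp point. The pads swing forward as they close: fully open they stand 13 mm farther back than shut.
Start: joints at [1.104, 0.286, 1.577, -0, 1.279, -0.15], TCP at [0.21, 0.641, 0.25] pointing down, gripper open.
Joint ranges: [-2.77, 2.77], [-0.9, 2.22], [0.21, 2.48], [-1.53, 4.67], [0.24, 2.81], [-2.84, 2.84]. Speed limits (rad/s): [2.79, 2.79, 3.14, 3.14, 3.14, 3.14].

INTERFACE

Orientations are given as a unit quaternion [x, y, z, w].
In Python, from plant import get_state, cams, ctrl gives the robot as it stands. The module is installed in compiled form; this text tells all that it offers.
- The arm moves only by the tool jog_arm, never from a script. Its argument "deltas" is text: rows parted by semicolons, each of 6 numbers parted by spaces: the shift along the world's x, y, z normalised to -1 to 1, where 1 is 0.02 m, then the turn, a rotation vector about the world's x, y, z normalised to -1 to 1, where 1 is 0.1 rad. In form: x y z ax ay az; .... A call has 1 to 20 rows; each row shifts and turns the commanded pose from where the row before left it; what a row does not reach is not made up. A row lasts 1/8 s, in which the tool goes at most 62.5 mm and 10.7 degrees, less where a joint would pass 70% of its speed; a pose out of reach is approached as far as the arm can. A call with a number of a shift or a turn outside -1 to 1 is refused whole. A call with a gripper value outside its range is refused whole. "gripper" is the opening, from 0 (shut) to 1 (fully open), set as the call begins (left out, the last holds). The fingers move at their own pace and stop on an object; "squeeze" is the grip in N (left out, the last holds). Time passes only in rows, so rows that do not move let the fingers close. It gives the time, the measured TCP pose, the force, the opening and the grip force at its end, in the units of the state.
- get_state(): the state, without advancing time (a new reading comes with each control period).
- cams.read_camera(name): name is "scene" or "top"; returns a dict with "color" (420x560x3 uint8, blue, green, red), "vfov" (degrees; the focal length in pixels is half the picture's height over the tangent of half this angle, whatever the lens; pixels are square), "cx", "cy" (the principal point, pixels), "rvec" (rotation vector, rad) and "tvec" (3), from world to camera coordinates, as OpenCV has them. Camera axes: x right, y down, z forward; pixel columns grow to the right and rows downward; lengths in m; the calibration is good to about 2 mm. A picture is of the moment at which its call begins. There is no depth.
- ctrl.sign_off(): hands the job in; it is judged then, once.
The state is a dict: "time": time; "qpos": joint angles; "dq": joint speeds; "joint_efforts": joint torques, N m; "eef_pos": TCP position; "tcp_rot": TCP orientation; "contact_force": force on the tool from outside, world axes, zero at the start; "wrist_torque": the same for the moment, N m; "opening": opening from 0.0 (shut) to 1.0 (fully open); "finger_force": force on a finger pad.
Only numpy, scipy, OpenCV 4.12 (cv2) and the standard library are available. Lean on these libraries where they do the work, as an engineer would, in place of code of your own. Each camera call takes 0.05 s, during which the arm holds its last target. There are 200 camera calls.

## Working session

There is one attempt and no reset: what is moved stays moved. The work goes in short steps, Python scripts to look and compute and a tool call to move; the robot and the scene stay as the last step left them, time stands still between calls to the robot, and variables do not carry over. Pictures are saved under pics/ and viewed, at most 14 in all, crops included, and the job is handed in when it is done.

Besides the shell and the picture viewer there is one more tool, called after "Call:" as name(argument=value, ...), one argument or row to a line, values as JSON. jog_arm: Moves the arm, as the interface text tells. Its arguments: {"type":"object","properties":{"deltas":{"type":"string"},"gripper":{"type":"number"},"squeeze":{"type":"number"}},"required":["deltas"]}

```bash
mkdir -p pics; python3 - <<'E'
from plant import get_state, cams
import cv2
print(get_state())
for n in("scene","top"):
    c=cams.read_camera(n); cv2.imwrite(f"pics/{n}0.png",c["color"]); print(n,{k:v for k,v in c.items() if k!="color"})
E
```

```text
{'time': 0.0, 'qpos': array([ 1.10401243e+00,  2.87201170e-01,  1.57815059e+00,  7.77823624e-06,
        1.27860716e+00, -1.49996336e-01]), 'dq': array([-2.51791693e-03, -2.65856248e-05, -8.51281185e-04, -4.30211215e-04,
        5.06928794e-04, -4.17661783e-04]), 'joint_efforts': array([ 1.06016450e-03, -4.05966461e+01, -2.92633957e+01, -4.35208597e-05,
        5.73173966e-03,  5.18444978e-06]), 'eef_pos': array([0.20996647, 0.64087865, 0.24893775]), 'tcp_rot': array([ 1.57733300e-01,  9.87481041e-01, -1.12618638e-03, -3.62657726e-04]), 'contact_force': array([-0.70366121, -0.71989409,  0.24287137]), 'wrist_torque': array([-0.02763915,  0.07576726,  0.04559396]), 'finger_force': 0.0, 'opening': 1.0028660210198248}
scene {'vfov': 46.9944312561264, 'cx': 276.7476087043676, 'cy': 206.8855393302879, 'rvec': array([ 2.03553347,  1.73057786, -0.50516637]), 'tvec': array([-0.05888419, -0.39603681,  1.21013533])}
top {'vfov': 57.349749237244644, 'cx': 274.9800184911228, 'cy': 213.71913441019677, 'rvec': array([ 2.13200514, -2.18545009,  0.19527421]), 'tvec': array([-0.00539624,  0.49938422,  0.67730822])}
```

View pics/top0.png

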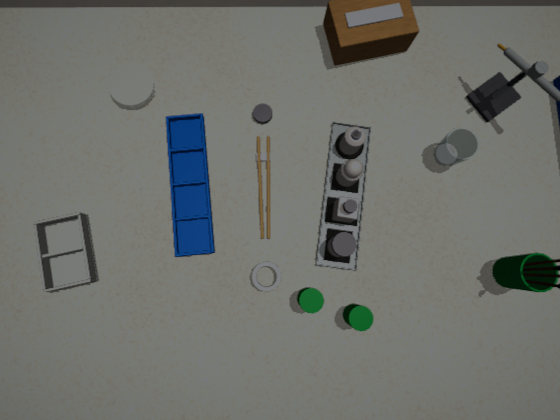

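View pics/scene0.png

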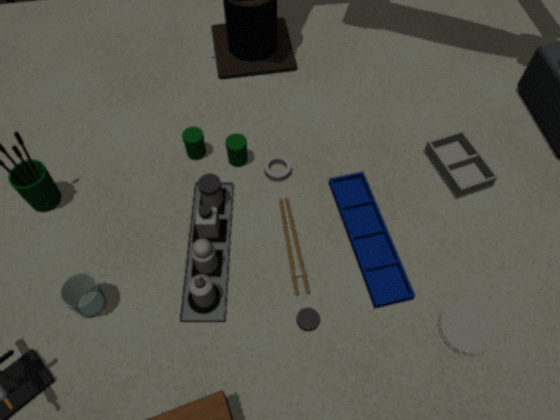

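```bash
cat > h.py <<'E'
import cv2,numpy as np
from plant import get_state,cams
def K(c):
    f=c["color"].shape[0]/2/np.tan(np.radians(c["vfov"]/2)); return np.array([[f,0,c["cx"]],[0,f,c["cy"]],[0,0,1]])
def back(c,px,z):
    R=cv2.Rodrigues(c["rvec"])[0]; C=-R.T@c["tvec"]
    p=np.atleast_2d(px).astype(float); d=np.c_[p,np.ones(len(p))]@np.linalg.inv(K(c)).T@R
    return C+d*((z-C[2])/d[:,2])[:,None]
def proj(c,P): return cv2.projectPoints(np.atleast_2d(P).astype(float),c["rvec"],c["tvec"],K(c),None)[0][:,0]
E
python3 - <<'E'
from h import *
for n in("top","scene"):
    c=cams.read_camera(n); im=c["color"]
    print(n,"cam",-cv2.Rodrigues(c["rvec"])[0].T@c["tvec"])
    h=cv2.cvtColor(im,cv2.COLOR_BGR2HSV)
    m=cv2.inRange(h,(105,120,60),(130,255,255))
    k,l,s,ce=cv2.connectedComponentsWithStats(m); i=1+s[1:,4].argmax()
    cn=max(cv2.findContours(((l==i)*255).astype(np.uint8),0,2)[0],key=cv2.contourArea)[:,0]
    w=back(c,cn,.018)[:,:2]; r=cv2.minAreaRect((w*1000).astype(np.float32)); print(n,"caddy",r, s[i])
    print(cv2.boxPoints(r))
    x0,y0,x1,y1=(300,110,390,285) if n=="top" else (165,160,250,335)
    cr=im[y0:y1,x0:x1]; cv2.imwrite(f"pics/{n}_c.png",cv2.resize(cv2.convertScaleAbs(cr,alpha=1.5),None,fx=3.4,fy=3.4,interpolation=2))
a=[cv2.imread(f"pics/{n}_c.png") for n in("top","scene")]
hh=min(x.shape[0] for x in a); cv2.imwrite("pics/crop1.png",np.hstack([x[:hh] for x in a])); print([x.shape for x in a])
E
```

```text
top cam [0.39370698 0.00640172 0.74371633]
top caddy ((566.20361328125, 145.18997192382812), (276.7486572265625, 73.39239501953125), 4.4505228996276855) [ 166  113   48  144 5182]
[[425.399    171.03792 ]
 [431.09406   97.86683 ]
 [707.00824  119.342026]
 [701.3132   192.51312 ]]
scene cam [ 0.97763441 -0.09420289  0.81246341]
scene caddy ((567.6488037109375, 142.7248077392578), (275.6664123535156, 72.16104125976562), 4.494465351104736) [ 330  172   85  133 4356]
[[427.41205 167.89339]
 [433.06683  95.95424]
 [707.88556 117.55623]
 [702.2308  189.49538]]
[(595, 306, 3), (595, 289, 3)]
```

View pics/crop1.png

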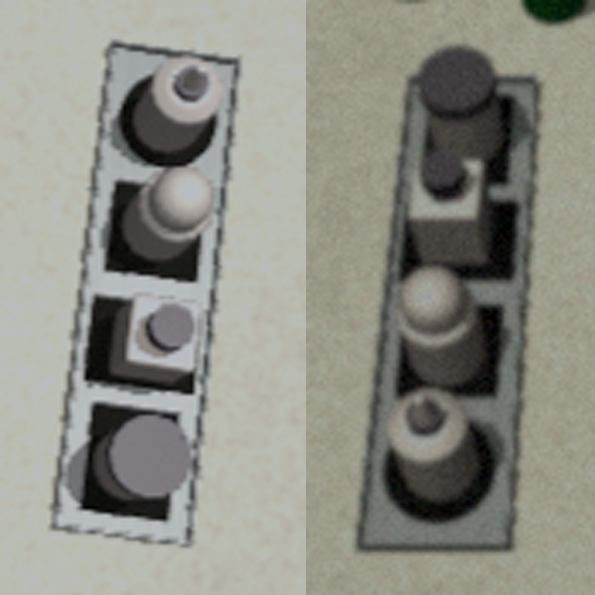

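```bash
python3 - <<'E'
from h import *
T,S=cams.read_camera("top"),cams.read_camera("scene")
t=lambda p:np.array(p)/3.4+[300,110]
s=lambda p:(np.array(p)-[306,0])/3.4+[165,160]
for n,a,b,z in [("jar",(149,456),(456,84),.066),("square",(170,327),(445,174),.080),("dome",(180,196),(434,297),.069),("drop",(187,92),(427,432),.060)]:
    print(n,back(T,t(a),z).round(4),back(S,s(b),z).round(4))
for nm,c,f,q in [("t",T,t,[(112,43),(240,60),(188,545),(53,528)]),("s",S,s,[(410,78),(539,80),(512,548),(360,548)])]:
    w=back(c,f(q),.010)[:,:2]*1000; print(nm,w.round(1).tolist(),w.mean(0),cv2.minAreaRect(w.astype(np.float32)))
E
```

```text
jar [[ 0.4376 -0.1375  0.066 ]] [[ 0.4434 -0.1406  0.066 ]]
square [[ 0.5032 -0.1491  0.08  ]] [[ 0.5099 -0.1504  0.08  ]]
dome [[ 0.576 -0.161  0.069]] [[ 0.5755 -0.1628  0.069 ]]
drop [[ 0.6372 -0.1705  0.06  ]] [[ 0.6444 -0.1729  0.06  ]]
t [[686.0, -140.5], [674.3, -216.2], [390.9, -168.6], [402.3, -93.2]] [ 538.36035291 -154.6387615 ] ((538.2948608398438, -154.72998046875), (76.66947937011719, 288.4334411621094), 80.54446411132812)
s [[394.4, -170.8], [408.4, -95.0], [691.7, -140.6], [679.3, -216.2]] [ 543.47251191 -155.65458112] ((543.0565185546875, -155.73365783691406), (77.09092712402344, 288.6448974609375), 80.844482421875)
```

Call:
jog_arm(
  deltas="1 -1 0 0 0 0.14;1 -1 0 0 0 0.14;1 -1 0 0 0 0.14;1 -1 0 0 0 0.14;1 -1 0 0 0 0.14;1 -1 0 0 0 0.14;1 -1 0 0 0 0.14;1 -1 0 0 0 0.14;1 -1 0 0 0 0.14;1 -1 0 0 0 0.14;1 -1 0 0 0 0.14;0.5 -1 0 0 0 0;0 -1 0 0 0 0;0 -1 0 0 0 0;0 -1 0 0 0 0;0 -1 0 0 0 0;0 -1 0 0 0 0;0 -1 0 0 0 0;0 -1 0 0 0 0;0 -1 0 0 0 0",
  gripper=1,
  squeeze=30,
)

```text
time: 2.8
eef_pos: [0.4402, 0.2401, 0.2503]
tcp_rot: [0.081, 0.997, 0.0, 0.0]
contact_force: [0.5, 0.1, 0.1]
opening: 0.993
finger_force: 0.0
```

Call:
jog_arm(
  deltas="0 -1 -0.25 0 0 0;0 -1 -0.25 0 0 0;0 -1 -0.25 0 0 0;0 -1 -0.25 0 0 0;0 -1 -0.25 0 0 0;0 -1 -0.25 0 0 0;0 -1 -0.25 0 0 0;0 -1 -0.25 0 0 0;0 -1 -0.25 0 0 0;0 -1 -0.25 0 0 0;0 -1 -0.25 0 0 0;0 -1 -0.25 0 0 0;0 -1 -0.25 0 0 0;0 -1 -0.25 0 0 0;0 -1 -0.25 0 0 0;0 -1 -0.25 0 0 0;0 -1 -0.25 0 0 0;0 -1 -0.25 0 0 0;0 -1 -0.25 0 0 0;0 0 0 0 0 0",
)

```text
time: 5.3
eef_pos: [0.4397, -0.1397, 0.1551]
tcp_rot: [0.082, 0.997, 0.0, -0.0]
contact_force: [0.1, 0.4, 0.6]
opening: 0.997
finger_force: 0.0
```

Call:
jog_arm(
  deltas="0 0 -1 0 0 0;0 0 -1 0 0 0;0 0 -1 0 0 0;0 0 -1 0 0 0;0 0 -0.8 0 0 0;0 0 -0.4 0 0 0;0 0 -0.25 0 0 0;0 0 0 0 0 0",
)

```text
time: 6.3
eef_pos: [0.4404, -0.1386, 0.0464]
tcp_rot: [0.081, 0.997, -0.0, 0.0]
contact_force: [0.3, 0.7, 0.1]
opening: 1.001
finger_force: 0.0
```

Call:
jog_arm(
  deltas="0 0 0 0 0 0;0 0 0 0 0 0;0 0 0 0 0 0;0 0 0 0 0 0;0 0 0 0 0 0;0 0 0 0 0 0",
  gripper=0,
)

```text
time: 7.05
eef_pos: [0.4407, -0.1388, 0.0468]
tcp_rot: [0.081, 0.997, -0.0, 0.0]
contact_force: [-0.8, -0.1, 4.2]
opening: 0.509
finger_force: 30.4
```

```bash
python3 - <<'E'
from h import *
cv2.imwrite("pics/s1.png",cams.read_camera("scene")["color"][120:360,100:420].repeat(2,0).repeat(2,1))
E
```

```text
(no output)
```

View pics/s1.png

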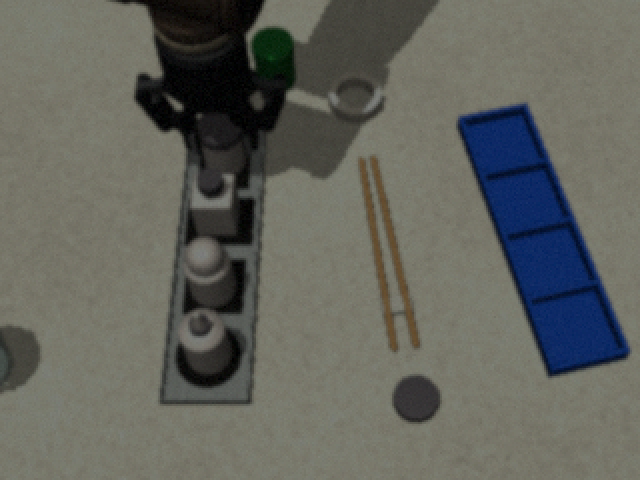

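Call:
jog_arm(
  deltas="0 0 0.4 0 0 0;0 0 0.8 0 0 0;0 0 1 0 0 0;0 0 1 0 0 0;0 0 1 0 0 0;0 0 0.8 0 0 0;0 0.4 0 0 0 0;0.5 0.8 0 0 0 0.2;0.8 1 0 0 0 0.2;1 1 0 0 0 0.2;1 1 0 0 0 0.2;1 1 0 0 0 0.2;1 1 0 0 0 0.2;1 1 0 0 0 0.2;1 1 0 0 0 0.2;1 1 0 0 0 0.2;1 1 0 0 0 0.2;1 1 0 0 0 0.2;1 1 0 0 0 0.2;0.5 1 0 0 0 0.2",
)

```text
time: 9.6
eef_pos: [0.6761, 0.1266, 0.1449]
tcp_rot: [-0.049, 0.999, 0.0, -0.001]
contact_force: [-0.7, 0.3, -1.5]
opening: 0.505
finger_force: 30.6
```

Call:
jog_arm(
  deltas="0.4 0.8 0 0 0 0;0.2 0.5 0 0 0 0;0 0 0 0 0 0",
)

```text
time: 9.98
eef_pos: [0.6881, 0.152, 0.1462]
tcp_rot: [-0.049, 0.999, -0.0, -0.0]
contact_force: [0.1, -0.6, -0.9]
opening: 0.501
finger_force: 30.6
```

Call:
jog_arm(
  deltas="-0.5 0 -0.4 0 0 -0.1;-0.48 0 -0.8 0 0 -0.1;0 0 -1 0 0 0;0 0 -1 0 0 0;0 0 -0.8 0 0 0;0 0 -0.6 0 0 0;0 0 -0.3 0 0 0;0 0 0 0 0 0",
)

```text
time: 10.98
eef_pos: [0.6687, 0.1514, 0.048]
tcp_rot: [-0.039, 0.999, -0.0, -0.0]
contact_force: [1.3, 0.0, -1.2]
opening: 0.503
finger_force: 30.6
```

```bash
python3 - <<'E'
from h import *
a=cams.read_camera("scene")["color"][150:330,300:440]; b=cams.read_camera("top")["color"][90:270,120:260]
cv2.imwrite("pics/s2.png",np.hstack([a,b]).repeat(2,0).repeat(2,1))
E
```

```text
(no output)
```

View pics/s2.png

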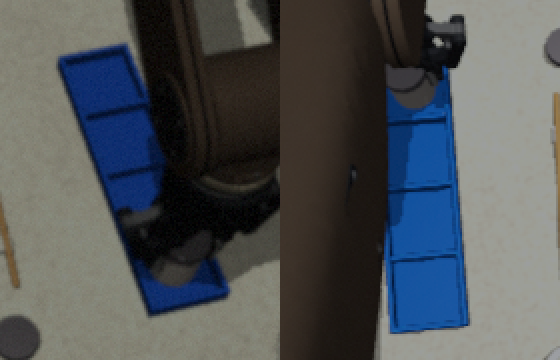

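Call:
jog_arm(
  deltas="0 0 -0.1 0 0 0;0 0 -0.1 0 0 0;0 0 0 0 0 0",
)

```text
time: 11.45
eef_pos: [0.6691, 0.1514, 0.045]
tcp_rot: [-0.039, 0.999, 0.0, 0.001]
contact_force: [-0.8, 0.6, 0.6]
opening: 0.499
finger_force: 30.7
```

Call:
jog_arm(
  deltas="0 0 -0.03 0 0 0;0 0 0 0 0 0;0 0 0 0 0 0;0 0 0 0 0 0",
  gripper=1,
)

```text
time: 11.95
eef_pos: [0.6686, 0.1514, 0.0437]
tcp_rot: [-0.039, 0.999, -0.0, -0.0]
contact_force: [0.2, -0.2, -0.4]
opening: 1.004
finger_force: 0.0
```

Call:
jog_arm(
  deltas="0 0 0.4 0 0 0;0 0 0.8 0 0 0;0 0 1 0 0 0;0 0 1 0 0 0;0 0 1 0 0 0;0 -0.5 0.8 0 0 0;-0.6 -1 0 0 0 -0.2;-0.6 -1 0 0 0 -0.2;-0.6 -1 0 0 0 -0.2;-0.6 -1 0 0 0 -0.2;-0.6 -1 0 0 0 -0.2;-0.6 -1 0 0 0 -0.2;-0.6 -1 0 0 0 -0.2;-0.6 -1 0 0 0 -0.2;-0.6 -1 0 0 0 -0.2;-0.6 -1 0 0 0 -0.2;-0.6 -1 0 0 0 -0.2;-0.6 -1 0 0 0 -0.2;-0.6 -1 0 0 0 0;-0.3 -1 0 0 0 0",
)

```text
time: 14.45
eef_pos: [0.5055, -0.1397, 0.1437]
tcp_rot: [0.082, 0.997, 0.0, -0.0]
contact_force: [-0.6, 0.7, -0.3]
opening: 0.999
finger_force: 0.0
```

Call:
jog_arm(
  deltas="0 -0.5 0 0 0 0;0 0 0 0 0 0",
)

```text
time: 14.7
eef_pos: [0.5067, -0.1493, 0.1439]
tcp_rot: [0.082, 0.997, 0.0, 0.0]
contact_force: [-0.0, 0.4, -0.4]
opening: 0.995
finger_force: 0.0
```

```bash
python3 - <<'E'
from h import *
a=cams.read_camera("scene")["color"][150:330,160:440]; b=cams.read_camera("top")["color"][90:270,120:260]
cv2.imwrite("pics/s3.png",np.hstack([a,b]).repeat(1.9//1+1 and 2,0).repeat(1,1).repeat(2,1)[:, :800])
E
```

```text
(no output)
```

View pics/s3.png

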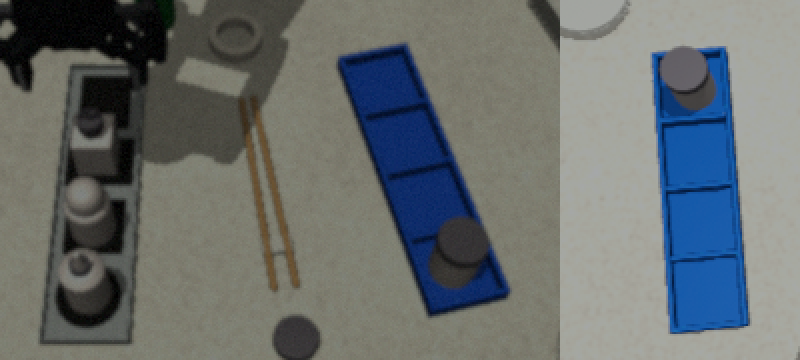

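Call:
jog_arm(
  deltas="0 0 -1 0 0 0;0 0 -1 0 0 0;0 0 -1 0 0 0;0 0 -0.9 0 0 0;0 0 -0.6 0 0 0;0 0 -0.4 0 0 0;0 0 0 0 0 0",
)

```text
time: 15.68
eef_pos: [0.5065, -0.1484, 0.0453]
tcp_rot: [0.081, 0.997, 0.0, -0.0]
contact_force: [-0.1, -0.4, -0.3]
opening: 1.0
finger_force: 0.0
```

Call:
jog_arm(
  deltas="0 0 0 0 0 0;0 0 0 0 0 0;0 0 0 0 0 0;0 0 0 0 0 0;0 0 0 0 0 0;0 0 0 0 0 0",
  gripper=0,
)

```text
time: 16.42
eef_pos: [0.5072, -0.1489, 0.0464]
tcp_rot: [0.081, 0.997, -0.0, 0.001]
contact_force: [-0.0, 0.8, 4.4]
opening: 0.441
finger_force: 31.4
```

Call:
jog_arm(
  deltas="0 0 0.4 0 0 0;0 0 0.8 0 0 0;0 0 1 0 0 0;0 0 1 0 0 0;0 0 1 0 0 0;0 0.4 0.8 0 0 0;0.2 0.8 0 0 0 0.2;0.4 1 0 0 0 0.2;0.4 1 0 0 0 0.2;0.4 1 0 0 0 0.2;0.4 1 0 0 0 0.2;0.4 1 0 0 0 0.2;0.4 1 0 0 0 0.2;0.4 1 0 0 0 0.2;0.4 1 0 0 0 0.2;0.4 1 0 0 0 0.2;0.4 1 0 0 0 0.2;0.4 1 0 0 0 0.2;0.3 1 0 0 0 0;0.2 1 0 0 0 0",
)

```text
time: 18.92
eef_pos: [0.609, 0.1367, 0.1457]
tcp_rot: [-0.039, 0.999, 0.0, -0.0]
contact_force: [0.5, 0.1, 0.2]
opening: 0.436
finger_force: 30.7
```

Call:
jog_arm(
  deltas="0 0.4 0 0 0 0;0 0.2 0 0 0 0;0 0 0 0 0 0",
)

```text
time: 19.3
eef_pos: [0.6085, 0.1473, 0.1457]
tcp_rot: [-0.039, 0.999, -0.0, -0.0]
contact_force: [-0.3, -0.4, -1.6]
opening: 0.44
finger_force: 30.7
```

Call:
jog_arm(
  deltas="0 0 -0.5 0 0 0;0 0 -0.9 0 0 0;0 0 -1 0 0 0;0 0 -1 0 0 0;0 0 -0.8 0 0 0;0 0 -0.5 0 0 0;0 0 -0.2 0 0 0;0 0 0 0 0 0",
)

```text
time: 20.3
eef_pos: [0.6089, 0.1475, 0.0479]
tcp_rot: [-0.039, 0.999, 0.0, 0.0]
contact_force: [0.5, 0.9, -1.3]
opening: 0.44
finger_force: 30.7
```

Call:
jog_arm(
  deltas="-0.2 0 0 0 0 0;-0.2 0 0 0 0 0;0 0 -0.1 0 0 0;0 0 -0.08 0 0 0;0 0 0 0 0 0",
)

```text
time: 20.92
eef_pos: [0.6009, 0.1474, 0.0445]
tcp_rot: [-0.039, 0.999, 0.0, 0.0]
contact_force: [-0.6, 0.5, 1.8]
opening: 0.438
finger_force: 31.0
```

Call:
jog_arm(
  deltas="0 0 0 0 0 0;0 0 0 0 0 0;0 0 0 0 0 0;0 0 0 0 0 0",
  gripper=1,
)

```text
time: 21.42
eef_pos: [0.6006, 0.1474, 0.0441]
tcp_rot: [-0.039, 0.999, 0.0, -0.0]
contact_force: [-0.3, -0.3, 0.1]
opening: 1.001
finger_force: 0.0
```

Call:
jog_arm(
  deltas="0 0 0.4 0 0 0;0 0 0.8 0 0 0;0 0 1 0 0 0;0 0 1 0 0 0;0 0 1 0 0 0;0 -0.5 0.8 0 0 0;-0.1 -1 0 0 0 -0.2;-0.1 -1 0 0 0 -0.2;-0.1 -1 0 0 0 -0.2;-0.1 -1 0 0 0 -0.2;-0.1 -1 0 0 0 -0.2;-0.1 -1 0 0 0 -0.2;-0.1 -1 0 0 0 -0.2;-0.1 -1 0 0 0 -0.2;-0.1 -1 0 0 0 -0.2;-0.1 -1 0 0 0 -0.2;-0.1 -1 0 0 0 -0.2;-0.1 -1 0 0 0 -0.2;-0.1 -1 0 0 0 0;0 -1 0 0 0 0",
)

```text
time: 23.92
eef_pos: [0.5745, -0.1439, 0.1441]
tcp_rot: [0.081, 0.997, 0.0, -0.0]
contact_force: [-0.5, 0.0, 0.6]
opening: 1.002
finger_force: 0.0
```

Call:
jog_arm(
  deltas="0 -0.6 0 0 0 0;0 -0.3 0 0 0 0;0 0 0 0 0 0",
)

```text
time: 24.3
eef_pos: [0.5747, -0.1607, 0.1441]
tcp_rot: [0.081, 0.997, 0.0, -0.0]
contact_force: [-0.3, 0.2, 0.4]
opening: 1.0
finger_force: 0.0
```

Call:
jog_arm(
  deltas="0 0 -1 0 0 0;0 0 -1 0 0 0;0 0 -1 0 0 0;0 0 -0.9 0 0 0;0 0 -0.6 0 0 0;0 0 -0.4 0 0 0;0 0 0 0 0 0",
)

```text
time: 25.18
eef_pos: [0.5745, -0.1605, 0.0456]
tcp_rot: [0.081, 0.997, 0.0, -0.0]
contact_force: [0.6, -0.7, -0.2]
opening: 0.998
finger_force: 0.0
```

```bash
python3 - <<'E'
from h import *
a=cams.read_camera("scene")["color"][150:330,160:440]; b=cams.read_camera("top")["color"][90:270,260:380]
cv2.imwrite("pics/s4.png",np.hstack([a,b]).repeat(2,0).repeat(2,1)[:, :800])
E
```

```text
(no output)
```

View pics/s4.png

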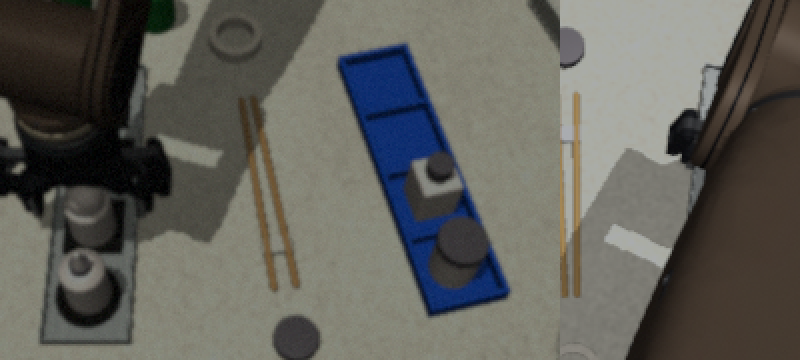

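Call:
jog_arm(
  deltas="0 0 0 0 0 0;0 0 0 0 0 0;0 0 0 0 0 0;0 0 0 0 0 0;0 0 0 0 0 0;0 0 0 0 0 0",
  gripper=0,
)

```text
time: 26.02
eef_pos: [0.5751, -0.1608, 0.0468]
tcp_rot: [0.081, 0.997, -0.0, 0.001]
contact_force: [0.1, 0.2, 5.5]
opening: 0.482
finger_force: 31.3
```

Call:
jog_arm(
  deltas="0 0 0.4 0 0 0;0 0 0.8 0 0 0;0 0 1 0 0 0;0 0 1 0 0 0;0 0 1 0 0 0;0 0.4 0.8 0 0 0;-0.1 0.8 0 0 0 0.2;-0.2 1 0 0 0 0.2;-0.2 1 0 0 0 0.2;-0.2 1 0 0 0 0.2;-0.2 1 0 0 0 0.2;-0.2 1 0 0 0 0.2;-0.2 1 0 0 0 0.2;-0.2 1 0 0 0 0.2;-0.2 1 0 0 0 0.2;-0.2 1 0 0 0 0.2;-0.2 1 0 0 0 0.2;0 1 0 0 0 0.2;0 1 0 0 0 0;0 1 0 0 0 0",
)

```text
time: 28.52
eef_pos: [0.5325, 0.1248, 0.1461]
tcp_rot: [-0.039, 0.999, 0.0, 0.0]
contact_force: [0.6, 0.1, -0.4]
opening: 0.481
finger_force: 30.8
```

Call:
jog_arm(
  deltas="0 0.6 0 0 0 0;0 0.3 0 0 0 0;0 0 0 0 0 0",
)

```text
time: 28.9
eef_pos: [0.5326, 0.1416, 0.1461]
tcp_rot: [-0.039, 0.999, -0.0, -0.0]
contact_force: [-0.2, -0.8, -0.2]
opening: 0.477
finger_force: 30.8
```

Call:
jog_arm(
  deltas="0 0 -0.5 0 0 0;0 0 -0.9 0 0 0;0 0 -1 0 0 0;0 0 -1 0 0 0;0 0 -0.8 0 0 0;0 0 -0.5 0 0 0;0 0 -0.2 0 0 0;0 0 -0.1 0 0 0;0 0 -0.08 0 0 0;0 0 0 0 0 0",
)

```text
time: 30.15
eef_pos: [0.5329, 0.1415, 0.0449]
tcp_rot: [-0.039, 0.999, 0.0, 0.0]
contact_force: [-0.6, -0.1, -0.8]
opening: 0.483
finger_force: 30.8
```

Call:
jog_arm(
  deltas="0 0 0 0 0 0;0 0 0 0 0 0;0 0 0 0 0 0;0 0 0 0 0 0",
  gripper=1,
)

```text
time: 30.65
eef_pos: [0.5327, 0.1414, 0.0446]
tcp_rot: [-0.039, 0.999, -0.0, 0.0]
contact_force: [0.7, 0.5, -0.7]
opening: 0.996
finger_force: 0.0
```

Call:
jog_arm(
  deltas="0 0 0.4 0 0 0;0 0 0.8 0 0 0;0 0 1 0 0 0;0 0 1 0 0 0;0 0 1 0 0 0;0 -0.6 0.8 0 0 0;0.4 -1 0 0 0 -0.2;0.4 -1 0 0 0 -0.2;0.4 -1 0 0 0 -0.2;0.4 -1 0 0 0 -0.2;0.4 -1 0 0 0 -0.2;0.4 -1 0 0 0 -0.2;0.4 -1 0 0 0 -0.2;0.4 -1 0 0 0 -0.2;0.4 -1 0 0 0 -0.2;0.4 -1 0 0 0 -0.2;0.4 -1 0 0 0 -0.2;0.4 -1 0 0 0 -0.2;0.4 -1 0 0 0 0;0.2 -1 0 0 0 0",
)

```text
time: 33.15
eef_pos: [0.6412, -0.152, 0.1445]
tcp_rot: [0.081, 0.997, -0.0, 0.0]
contact_force: [-1.1, 0.1, 0.6]
opening: 1.001
finger_force: 0.0
```

Call:
jog_arm(
  deltas="0 -0.7 0 0 0 0;0 -0.35 0 0 0 0;0 0 0 0 0 0",
)

```text
time: 33.52
eef_pos: [0.6404, -0.1719, 0.1445]
tcp_rot: [0.082, 0.997, 0.0, -0.0]
contact_force: [-0.9, 0.6, -0.0]
opening: 0.997
finger_force: 0.0
```

Call:
jog_arm(
  deltas="0 0 -1 0 0 0;0 0 -1 0 0 0;0 0 -1 0 0 0;0 0 -0.9 0 0 0;0 0 -0.6 0 0 0;0 0 -0.4 0 0 0;0 0 0 0 0 0",
)

```text
time: 34.4
eef_pos: [0.6405, -0.1715, 0.046]
tcp_rot: [0.081, 0.997, 0.0, -0.0]
contact_force: [0.5, 0.0, -0.6]
opening: 1.002
finger_force: 0.0
```

Call:
jog_arm(
  deltas="0 0 0 0 0 0;0 0 0 0 0 0;0 0 0 0 0 0;0 0 0 0 0 0;0 0 0 0 0 0;0 0 0 0 0 0",
  gripper=0,
)

```text
time: 35.15
eef_pos: [0.6412, -0.1718, 0.0474]
tcp_rot: [0.081, 0.997, -0.0, 0.001]
contact_force: [-1.1, 0.7, 4.6]
opening: 0.46
finger_force: 31.1
```

Call:
jog_arm(
  deltas="0 0 0.4 0 0 0;0 0 0.8 0 0 0;0 0 1 0 0 0;0 0 1 0 0 0;0 0 1 0 0 0;0 0.4 0.8 0 0 0;-0.4 0.8 0 0 0 0.2;-0.7 1 0 0 0 0.2;-0.7 1 0 0 0 0.2;-0.7 1 0 0 0 0.2;-0.7 1 0 0 0 0.2;-0.7 1 0 0 0 0.2;-0.7 1 0 0 0 0.2;-0.7 1 0 0 0 0.2;-0.7 1 0 0 0 0.2;-0.7 1 0 0 0 0.2;-0.7 1 0 0 0 0.2;-0.7 1 0 0 0 0.2;-0.4 1 0 0 0 0;-0.2 1 0 0 0 0",
)

```text
time: 37.65
eef_pos: [0.4657, 0.1137, 0.1466]
tcp_rot: [-0.039, 0.999, 0.0, 0.0]
contact_force: [0.6, -0.5, -0.2]
opening: 0.454
finger_force: 30.7
```

Call:
jog_arm(
  deltas="-0.1 0.8 0 0 0 0;0 0.4 0 0 0 0;0 0 0 0 0 0",
)

```text
time: 38.02
eef_pos: [0.4647, 0.1368, 0.1466]
tcp_rot: [-0.039, 0.999, -0.0, 0.0]
contact_force: [-0.3, -0.0, 0.3]
opening: 0.456
finger_force: 30.7
```

Call:
jog_arm(
  deltas="0 0 -0.5 0 0 0;0 0 -0.9 0 0 0;0 0 -1 0 0 0;0 0 -1 0 0 0;0 0 -0.8 0 0 0;0 0 -0.5 0 0 0;0 0 -0.2 0 0 0;0 0 -0.1 0 0 0;0 0 -0.08 0 0 0;0 0 0 0 0 0",
)

```text
time: 39.28
eef_pos: [0.4651, 0.1365, 0.0454]
tcp_rot: [-0.039, 0.999, 0.0, 0.001]
contact_force: [0.2, -0.6, -0.1]
opening: 0.456
finger_force: 30.7
```

Call:
jog_arm(
  deltas="0 0 0 0 0 0;0 0 0 0 0 0;0 0 0 0 0 0;0 0 0 0 0 0",
  gripper=1,
)

```text
time: 39.78
eef_pos: [0.4647, 0.1364, 0.045]
tcp_rot: [-0.039, 0.999, -0.0, 0.0]
contact_force: [1.2, 0.2, 0.2]
opening: 0.999
finger_force: 0.0
```

Call:
jog_arm(
  deltas="0 0 0.4 0 0 0;0 0 0.8 0 0 0;0 0 1 0 0 0;0 0 1 0 0 0;0 0 1 0 0 0;0 0 1 0 0 0;0 -1 0 0 0 0;0 -1 0 0 0 0;0 -1 0 0 0 0;0 -1 0 0 0 0;0 -1 0 0 0 0;0 -1 0 0 0 0;0 -1 0 0 0 0;0 -1 0 0 0 0;0 -1 0 0 0 0;0 -1 0 0 0 0;0 -1 0 0 0 0;0 0 0 0 0 0",
)

```text
time: 42.02
eef_pos: [0.4651, -0.0845, 0.1502]
tcp_rot: [-0.038, 0.999, -0.0, 0.001]
contact_force: [-0.2, 0.4, 0.5]
opening: 1.006
finger_force: 0.0
```

```bash
python3 - <<'E'
from h import *
a=cams.read_camera("scene")["color"][150:330,300:440]; b=cams.read_camera("top")["color"][90:270,120:260]
cv2.imwrite("pics/s5.png",cv2.resize(cv2.convertScaleAbs(np.hstack([a,b]),alpha=1.4),None,fx=2.8,fy=2.8,interpolation=2))
E
```

```text
(no output)
```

View pics/s5.png

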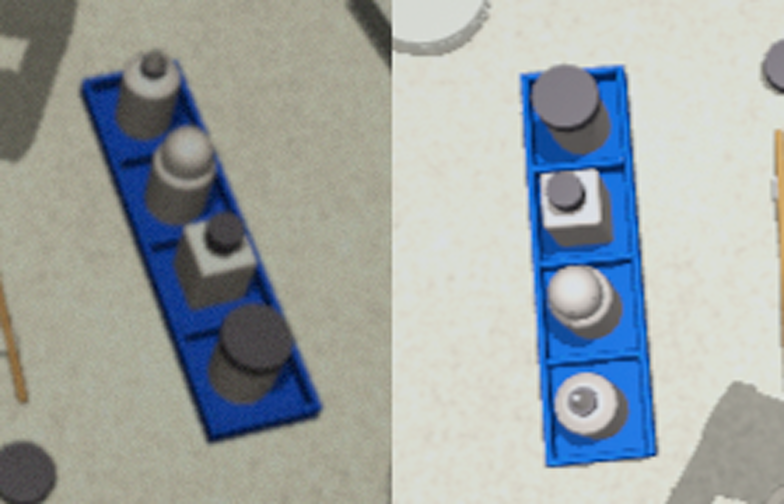

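All four bottles stand upright in their bays, from far to near: jar, square, dome, dropper. The arm is clear of them.

```bash
python3 -c "
from plant import ctrl
print(ctrl.sign_off())"
```

```text
the job is handed in; nothing more can be done
None
```

The four bottles are in the caddy in reverse order (nearest to farthest bay: dropper, dome, square, jar), all upright and let go in the last picture, and the job was handed in at about 42 s on the robot's clock; no verdict came back.

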